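# Seat a relay-lens tube on the V-groove rail

### The arm

A 6-joint arm with a two-finger parallel gripper is mounted at the origin on the work surface. World frame = base frame: x ahead of the robot, y to its left, z up, the work surface at z = 0. Lengths are in mm, angles in rad, forces in N, time in s.
With the tool pointing down it reaches from about 275 to 825 mm from the base axis. Payload 4.9 kg.
Tool frame: the origin (TCP) lies at the very end of the fingers, on their centre line; the grasp point (between the pads) lies 19 mm behind it; z points along the fingers, y is the line along which they close (so a half turn about z gives the same grasp; the last joint's range is limited). The gripper opens to 85 mm and grips with 20 to 120 N. Pads are 22 mm wide; open, the fingers measure 114 mm over their backs; the gripper's body (76 mm by 85 mm) begins 54 mm behind the grasp point. The pads swing forward as they close: fully open they stand 13 mm farther back than shut.
Start: joints at [-1.472, 0.326, -0.193, 1.052, 0, 1.437], TCP at [126.897, -535.178, 231.281] pointing down, gripper open.
Joint ranges: [-2.65, 2.65], [-0.97, 1.79], [-1.3, 1.35], [-1.93, 2.1], [-1.47, 1.37], [-3.14, 3.14]. Speed limits (rad/s): [2.57, 2.57, 3.14, 3.14, 3.14, 3.14].

### API

Orientations are given as [roll, pitch, yaw] about the fixed x, y, z axes, in that order (R = Rz(yaw) Ry(pitch) Rx(roll)).
In Python, from bench import bot, solve_ik, imaging gives the robot as it stands. Calls block until the motion is done:
- bot.move_ptp(position, orientation): joint-space move of the TCP to a pose.
- bot.movel(position, rot=None, max_speed=150, threshold=None): straight line of the TCP; rot=None keeps the orientation; max_speed is the mean speed in mm/s. With threshold (N) it stops when the force on the tool has changed by that much, and returns True; else False.
- bot.move_j(angles): joint-space move.
- bot.grip(opening, effort=None): opening from 0.0 (shut) to 1.0 (fully open); effort is the grip in N (None keeps the last); returns when the fingers have stopped.
- bot.dwell(seconds).
- solve_ik(position, orientation): joint angles nearest the present ones, or None.
- bot.get_state(): the state.
- imaging.capture(name): name is "side" or "top" or "wrist"; returns the picture (420x560x3 uint8, blue, green, red); there is no depth.
- imaging.camera_model(name): a dict with "K" (3x3 intrinsics, pixels), "position" and "rotation" of the camera in the world. Camera axes: x right, y up, looking along -z (the intrinsics and any distortion apply to the point x, -y, -z); pixel columns grow to the right and rows downward; lengths in mm; the calibration is good to about 2 mm. A picture is of the moment at which its call begins: read the wrist's pose just before it. camera_model takes no time and is no camera call; for the wrist camera it gives the pose at the moment of the call.
A pose or a line that the arm cannot do raises bot.IKError and nothing moves.
- bot.sign_off(): hands the job in; it is judged then, once.
The state is a dict: "t": time; "qpos": joint angles; "joint_velocities": joint speeds; "effort": joint torques, N m; "tcp_pos": TCP position; "orientation": TCP orientation; "contact_force": force on the tool from outside, world axes, zero at the start; "wrist_torque": the same for the moment, N m; "opening": opening from 0.0 (shut) to 1.0 (fully open); "gripper_force": force on a finger pad.
Only numpy, scipy, OpenCV 4.12 (cv2) and the standard library are available. Lean on these libraries where they do the work, as an engineer would, in place of code of your own. Each camera call takes 0.05 s, during which the arm holds its last target. There are 200 camera calls.

### The job

Take the lens tube with the orange band from the grey rest and set it down (do not drop it) in the V-groove of the grey metal rail, lens end towards the stop and well clear of it. Then push it gently along the groove until you feel it bear on the brass stop pad and keep a light pressure on for a moment so that it is fully home; never force it, the lens cell must not take more than 15 newtons. Finally swing the hold-down arm down onto the tube, and leave the other things on the bench alone.

Things in the scene. Friction and masses are not known exactly. Their poses are not given: they have to be found in the camera images.
- tube_center (a point): Centre of the lens tube to fit: black cylinder 40 mm in diameter, 120 mm long, ORANGE band at its rear, silver collar near its lens end. x runs along its axis to the lens end, 60 mm from here; the rear face (33 mm brass spigot, last 8 mm) is 60 mm the other way. 0.2 to 0.4 kg. It starts in either bay of the rest, axis 34 mm above the bench, lens end within 0.35 rad of the rail's x.
- tube_nose (a point): Centre of the flat lens-end face of the same tube, on its axis; x points out of the tube.
- rail_groove (a point): Fixed grey metal rail 360 x 62 x 42 mm high with a 90-degree V-groove 31 mm wide along its top. Point at the rail's middle, on the axis of a 40 mm tube lying in the groove: 54.8 mm above the bench, 12.8 above the flat shoulders. x runs along the level groove to the stop, y across to the hold-down's hinge, z up. The end at x = -180 mm is open. Friction resists a push along it with about 1 to 4 N.
- stop: Fixed stop straddling the rail, origin 146 to 152 mm beyond its middle, at bench height under the groove's line; x is the pushing direction. Its 44 mm wide block (102 mm high with its thumbscrew) clamps a stop rod whose 37 mm brass pad (stop_rod_c0, 5 mm thick) faces the tube on its axis: the pad's face is 7 to 49 mm before the origin, set anew each day and not measured: find it by touch.
- holddown (a joint): Hold-down arm hinged on the rail's +y shoulder: rad, 0 = level across the groove, about 0.045 when its white pad bears on a tube in the groove; starts raised at 0.75 to 1.1. Stiff hinge: stays where left, 1 to 1.5 N at the tab moves it.
- holddown_hinge (a point): Hinge axis of the hold-down (fixed, axes as rail_groove's): 78 mm beyond the rail's middle towards the stop, 33 mm to the +y side, 80 mm above the bench, between two silver cheeks reaching 80 mm high. The arm, 20 mm wide, 6 mm thick, reaches across the groove and ends in a black tab 69 to 91 mm from the axis; level, its top is 85 mm above the bench.
- holddown_tab (a point): Top of the black tab (30 mm along the rail, 22 across, 6 thick) at the arm's free end, 80 mm from the hinge axis; pushed down from above, it moves in a circle about the hinge. z is the arm's upper normal.
- spare: The other lens tube, same size, BLUE band, in the other bay of the rest; origin at its centre. Leave it there.
- rest: Fixed grey rest 330 x 56 mm, two bays end to end, centres 80 mm either way of its middle along its x; each has two V saddles 12 mm wide, 36 mm either way of the bay's centre, up to 24 mm high, open between. Origin under its middle.
- objective: Bystander: steel microscope objective standing up, 29 mm wide, 44 mm tall; origin under it.
- filter_cube: Bystander: black filter cube 34 x 34 x 38 mm; origin under it.
- oil: Bystander: amber bottle, 32 mm wide, 68 mm tall; origin under it.
- driver: Bystander: screwdriver with red handle, 160 mm long, lying.
- cup: Bystander: black cup with paper sleeve, 68 mm wide, 85 mm tall; origin under it.
- tissue: Bystander: ivory box 85 x 120 x 45 mm; origin under it.
- lens_can: Bystander: black can 48 mm wide, 55 mm tall; origin under it.
Not all that is in view belongs to the job. What is shaped like the part that bears tube_center but purple, red or turquoise is not meant.

How it is judged:
By the outcome, as a careful person would: the job done as asked, in the order asked, and still so for the second after the job is handed in, with the robot touching nothing.
It also fails if it takes over 72 s, if anything falls off the work surface, if the arm or the gripper's body presses on something with over 40 N, if the wrist force passes 120 N, or if a joint passes its speed limit or range.

## Working session

There is one attempt and no reset: what is moved stays moved. The work goes in short steps, each a Python script; the robot and the scene stay as the last script left them, time stands still between calls to the robot, and variables do not carry over. Pictures are saved under pics/ and viewed, at most 10 in all, crops included, and the job is handed in when it is done.

```bash
mkdir -p pics; ls; python3 - <<'E'
from bench import bot, imaging
import cv2, numpy as np
for n in ("top","side"):
    cv2.imwrite(f"pics/{n}0.png", imaging.capture(n))
    m=imaging.camera_model(n); print(n,{k:np.round(np.array(v),3).tolist() if not isinstance(v,str) else v for k,v in m.items()})
a=[cv2.resize(cv2.imread(f"pics/{n}0.png"),(800,600),interpolation=cv2.INTER_CUBIC) for n in("top","side")]
for n,i in zip(("top","side"),a): cv2.imwrite(f"pics/{n}0b.png",i)
print(bot.get_state())
E
```

```text
pics
top {'K': [[456.381, 0.0, 274.369], [0.0, 456.381, 205.909], [0.0, 0.0, 1.0]], 'position': [309.822, 32.963, 1178.123], 'rotation': [0.122, 0.021, -1.588]}
side {'K': [[516.262, 0.0, 276.548], [0.0, 516.262, 204.139], [0.0, 0.0, 1.0]], 'position': [412.753, 1004.899, 1060.392], 'rotation': [0.781, 0.012, -3.112]}
{'t': 0.1, 'qpos': array([-1.47218795e+00,  3.26889285e-01, -1.93466563e-01,  1.05200811e+00,
       -2.48855007e-05,  1.43663154e+00]), 'joint_velocities': array([ 0.0007221 , -0.00122885,  0.00146681,  0.00218953, -0.00083817,
        0.00025205]), 'effort': array([ 2.37090098e-03, -4.44238257e+01,  2.63039482e+01,  7.83218478e-03,
       -9.71505074e-05, -9.08375966e-06]), 'tcp_pos': array([ 126.8434376 , -534.6421889 ,  230.57608656]), 'orientation': array([-3.14003579e+00, -1.85027950e-04,  2.32773048e-01]), 'contact_force': array([ 0.01548947, -0.42438328,  0.55763141]), 'wrist_torque': array([ 0.0304205 ,  0.02726467, -0.03134317]), 'gripper_force': 0.0, 'opening': 1.005549091623352}
```

View pics/top0b.png

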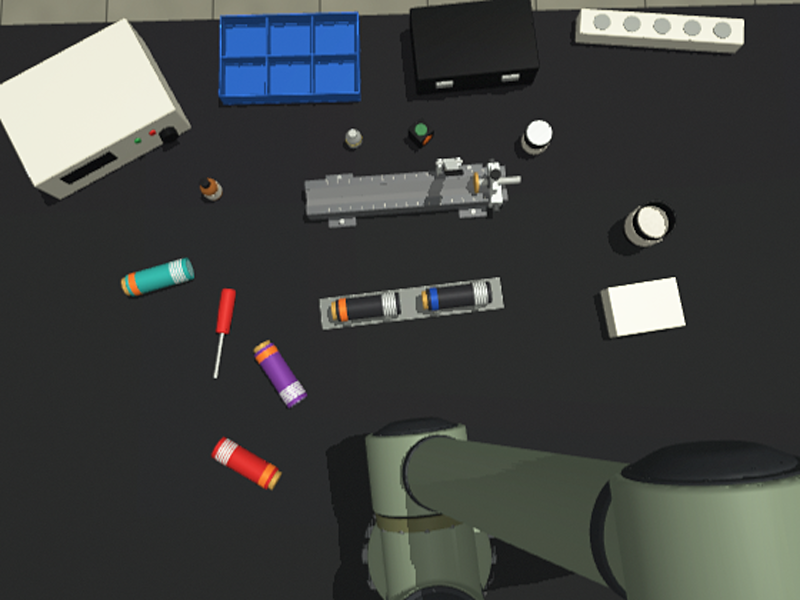

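View pics/side0b.png

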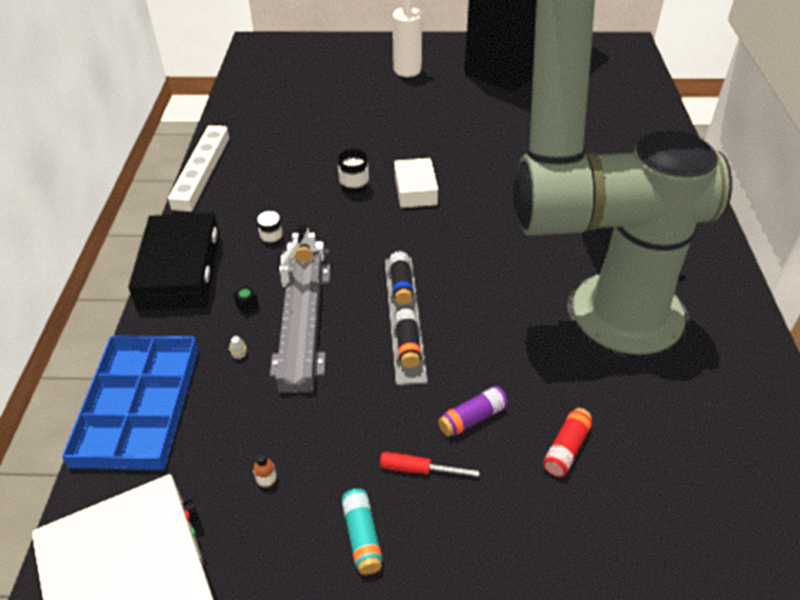

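The top view shows five tube-like objects. There is a black tube with an orange band at (360,307), a black tube with a blue band at (455,296), and turquoise (157,277), purple (280,373) and red (246,463) ones. The black tube with the orange band, in the left bay of the rest, fits the description: black body, orange rear, silver collar towards the stop side. The rail runs from (305,198) to the stop at (490,188), with the hold-down at (448,165). I'll confirm this in one crop and measure coarsely.

```bash
cat > h.py <<'E'
import numpy as np, cv2
from scipy.spatial.transform import Rotation as R
from bench import bot, solve_ik, imaging
def rot(m):
    r=np.array(m["rotation"],float); return R.from_euler("xyz",r).as_matrix() if r.size==3 else r
def ray(m,px,z):
    "pixel (col,row) -> world point on plane z"
    px=np.atleast_2d(px).astype(float); K=np.array(m["K"])
    d=np.c_[(px[:,0]-K[0,2])/K[0,0],-(px[:,1]-K[1,2])/K[1,1],-np.ones(len(px))]@rot(m).T
    c=np.array(m["position"]); return c+d*((z-c[2])/d[:,2])[:,None]
def proj(m,p):
    q=(np.atleast_2d(p)-np.array(m["position"]))@rot(m); K=np.array(m["K"])
    return np.c_[K[0,0]*q[:,0]/-q[:,2]+K[0,2],K[1,1]*q[:,1]/q[:,2]+K[1,2]]
def snap(name,fn=None):
    m=imaging.camera_model(name); im=imaging.capture(name)
    if fn: cv2.imwrite(fn,im)
    return m,im
def orange(im):
    h=cv2.cvtColor(im,cv2.COLOR_BGR2HSV); return cv2.inRange(h,(6,190,120),(16,255,255))
E
python3 - <<'E'
from h import *
im=cv2.imread("pics/top0.png"); m=imaging.camera_model("top")
c=im[95:235,205:385]; cv2.imwrite("pics/crop0.png",cv2.resize(c,None,fx=4,fy=4,interpolation=cv2.INTER_CUBIC))
big=lambda x,y:ray(m,[[x*.7,y*.7]],Z)[0].round(1)
Z=34; print("tube rear,nose",big(330,312),big(400,303))
Z=42; print("rail end corners",big(305,182),big(305,219)); print("rail far", big(490,170),big(490,212))
E
```

```text
tube rear,nose [421.1 164.7  34. ] [434.7  40.8  34. ]
rail end corners [656.1 207.5  42. ] [588.  207.6  42. ]
rail far [ 670.4 -125.    42. ] [ 593.4 -122.3   42. ]
```

View pics/crop0.png

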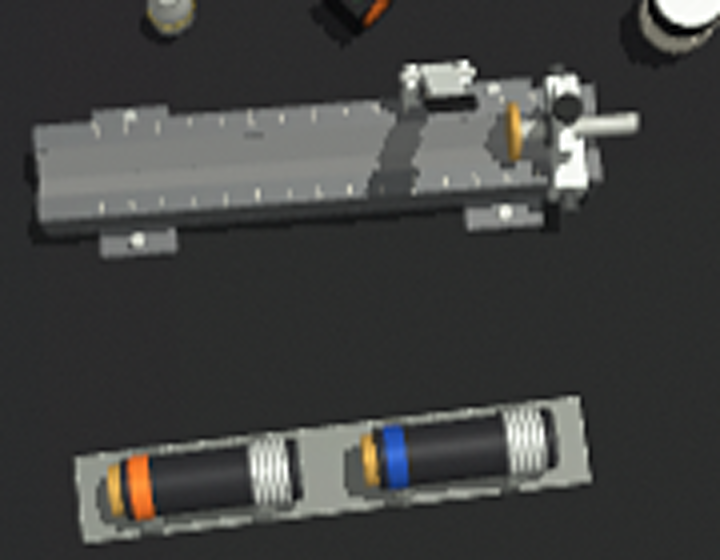

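The crop confirms it. The black tube with orange band is at crop (205,480), in the left bay with its collar towards the stop side, and the spare with the blue band is at (460,445). The brass pad is at (513,131). Next I'll move over the tube and the rail for close wrist views.

```bash
python3 - <<'E'
from h import *
m=imaging.camera_model("top")
n=lambda x,y:[205+x/4,95+y/4]
print("pad rough",ray(m,[n(511,131)],55),"rail end",ray(m,[n(35,127),n(40,222)],42))
bot.move_ptp([428,103,260],[np.pi,0,-1.46])
mm,im=snap("wrist","pics/w1.png"); print({k:np.round(v,3).tolist() for k,v in mm.items()},bot.get_state()["tcp_pos"],bot.get_state()["qpos"])
bot.move_ptp([590,30,330],[np.pi,0,-1.5])
mm2,im2=snap("wrist","pics/w2.png"); print({k:np.round(v,3).tolist() for k,v in mm2.items()},bot.get_state()["t"])
import pickle; pickle.dump((mm,mm2),open("wm.pkl","wb"))
cv2.imwrite("pics/w12.png",cv2.resize(np.hstack([im,im2]),None,fx=.714,fy=.714,interpolation=cv2.INTER_AREA))
E
```

```text
pad rough [[644.09080544 -96.57030024  55.        ]] rail end [[657.80045622 206.89503021  42.        ]
 [595.27220716 203.75618384  42.        ]]
{'K': [[321.353, 0.0, 275.79], [0.0, 321.353, 201.905], [0.0, 0.0, 1.0]], 'position': [437.487, 25.539, 401.762], 'rotation': [-0.311, -0.0, -3.031]} [428.19884349 102.57256072 259.97402652] [ 6.72439648e-02  1.01827331e-01 -4.05819064e-01  1.06313018e+00
 -1.03257076e-04 -1.61324719e+00]
{'K': [[321.353, 0.0, 275.79], [0.0, 321.353, 201.905], [0.0, 0.0, 1.0]], 'position': [595.582, -47.347, 470.879], 'rotation': [-0.311, -0.002, -3.07]} 3.5583
```

View pics/w12.png

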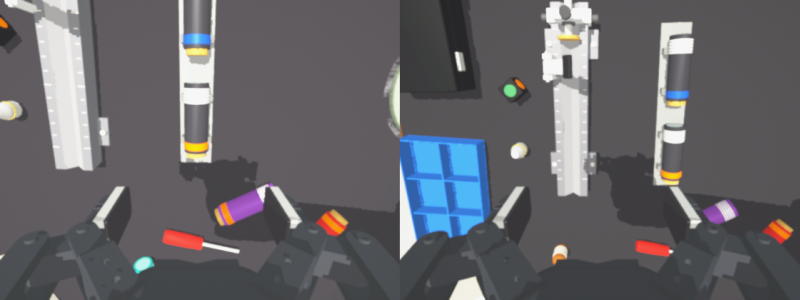

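The wrist views show the tube at (197,115) in the left half, with its collar up (towards the stop) and the orange band down. The right half shows the whole rail at column 573, with the pad at (569,38), the hold-down at (565,67) and the open end at row 193. I'll enlarge the parts to measure.

```bash
python3 - <<'E'
from h import *
a=cv2.imread("pics/w1.png")[100:230,235:315]; b=cv2.imread("pics/w2.png")[0:280,185:285]
f=lambda i,s:cv2.resize(i,None,fx=s,fy=s,interpolation=cv2.INTER_CUBIC)
a=f(a,4); b1=f(b[:140],4); b2=f(b[140:],4); 
H=560
pad=lambda i:cv2.copyMakeBorder(i,0,H-i.shape[0],0,0,0)
cv2.imwrite("pics/cr.png",cv2.resize(np.hstack([pad(a),pad(b1)]),None,fx=1,fy=1)); print(a.shape,b1.shape)
# row profiles of rail in w2
g=cv2.cvtColor(cv2.imread("pics/w2.png"),cv2.COLOR_BGR2GRAY)
for r in (130,150,170,190,200,250): print(r,g[r,205:285].tolist())
g1=cv2.imread("pics/w1.png"); h=cv2.cvtColor(g1,cv2.COLOR_BGR2HSV)
for lo,hi,nm in (((8,180,150),(18,255,255),"orange"),):
    k=cv2.inRange(h,lo,hi); k[:,:235]=0;k[:,320:]=0;k[:100]=0;k[230:]=0
    ys,xs=np.nonzero(k); print(nm,len(xs),xs.mean(),ys.mean(),xs.min(),xs.max(),ys.min(),ys.max())
E
```

```text
(520, 320, 3) (560, 400, 3)
130 [87, 88, 87, 88, 87, 87, 88, 87, 88, 108, 160, 203, 217, 219, 219, 219, 219, 219, 220, 219, 220, 220, 220, 219, 220, 219, 219, 219, 219, 219, 219, 219, 220, 220, 221, 226, 230, 231, 231, 231, 231, 231, 231, 231, 226, 200, 164, 150, 147, 139, 134, 133, 132, 133, 132, 132, 130, 124, 105, 79, 64, 61, 65, 74, 83, 87, 88, 88, 88, 89, 88, 88, 88, 88, 88, 88, 88, 88, 87, 88]
150 [88, 88, 88, 88, 87, 87, 87, 88, 88, 89, 113, 164, 201, 213, 214, 214, 214, 214, 214, 214, 214, 215, 216, 218, 219, 219, 220, 219, 219, 220, 219, 220, 220, 220, 220, 225, 229, 231, 231, 231, 231, 232, 231, 231, 231, 229, 222, 216, 215, 214, 214, 214, 214, 214, 214, 215, 208, 178, 128, 86, 65, 62, 66, 79, 87, 88, 88, 88, 88, 88, 88, 88, 88, 88, 87, 88, 88, 88, 89, 88]
170 [88, 89, 88, 88, 89, 88, 89, 88, 88, 89, 89, 119, 179, 217, 238, 244, 244, 243, 236, 220, 212, 210, 211, 209, 198, 209, 218, 220, 220, 219, 220, 220, 220, 219, 220, 222, 227, 231, 231, 231, 231, 231, 232, 231, 232, 230, 222, 215, 212, 212, 219, 235, 242, 242, 240, 233, 217, 176, 125, 80, 64, 62, 66, 79, 87, 88, 87, 88
[... 526 characters left out ...]
05, 208, 214, 218, 220, 220, 220, 220, 220, 219, 220, 220, 220, 221, 225, 229, 231, 231, 231, 231, 232, 232, 231, 230, 223, 214, 207, 205, 207, 214, 217, 217, 217, 213, 201, 170, 122, 81, 64, 66, 79, 87, 87, 88, 88, 88, 88, 88, 88, 88, 88, 88, 88, 89, 88, 88, 88, 88]
250 [88, 88, 88, 88, 87, 88, 88, 89, 87, 88, 88, 88, 87, 89, 117, 181, 222, 232, 233, 233, 233, 230, 218, 204, 202, 207, 215, 219, 220, 220, 220, 220, 220, 219, 220, 220, 221, 224, 229, 231, 231, 231, 231, 231, 231, 230, 225, 214, 203, 205, 220, 233, 238, 238, 238, 238, 232, 191, 118, 74, 63, 68, 79, 87, 89, 87, 88, 88, 88, 87, 88, 88, 88, 88, 88, 88, 88, 88, 88, 87]
orange 19 281.1578947368421 203.42105263157896 259 290 199 210
```

View pics/cr.png

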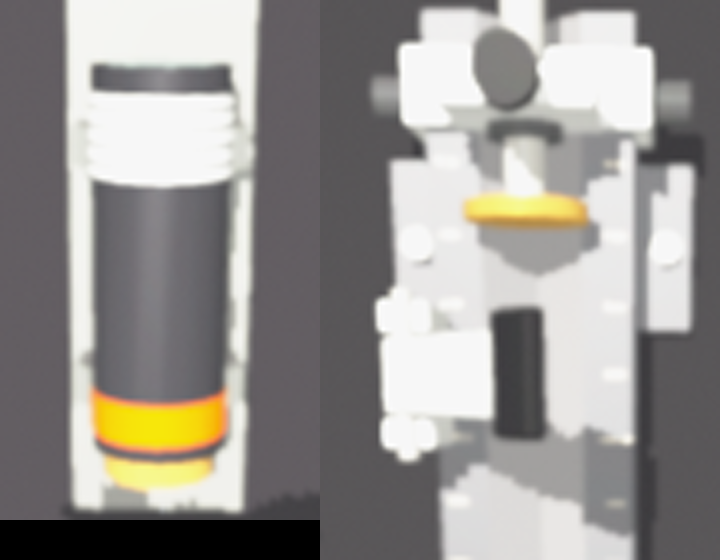

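The crop shows the tube body with its centreline at crop (161.5,78) to (159.5,425), the spigot rim at row 487 and the nose edge at row 65. The brass pad face's bottom edge is at (525,228), and the tab is at (519,372). I'll cast these to points.

```bash
python3 - <<'E'
from h import *
import pickle; m1,m2=pickle.load(open("wm.pkl","rb"))
a=lambda x,y:[235+x/4,100+y/4]; b=lambda x,y:[185+(x-320)/4,y/4]
E=lambda l,z,m=m1:ray(m,l,z)[:,:2]
L=E([a(92,78),a(231,78),a(92,425),a(227,425)],36); print("body edges",L.round(1).tolist())
c0,c1=(L[0]+L[1])/2,(L[2]+L[3])/2; u=(c0-c1)/np.linalg.norm(c0-c1)
print("width",np.linalg.norm(L[0]-L[1]),np.linalg.norm(L[2]-L[3]),"yaw",np.arctan2(u[1],u[0]))
rear=E([a(160,487)],50.5)[0]; nose=E([a(161,65)],53)[0]
print("rear,nose",rear,nose,"len",np.linalg.norm(rear-nose),"centre",c1+u*((rear+nose)/2-c1)@u)
g=cv2.cvtColor(cv2.imread("pics/w2.png"),cv2.COLOR_BGR2GRAY).astype(float)
l=E([[214.85,130],[215.75,150],[216.5,170],[217.4,190],[217.85,200],[219.5,250]],42,m2)
r=E([[262.75,150],[262.7,170],[262.65,190],[262.65,200],[262.6,250]],42,m2)
ap=E([[240.5,170],[241.7,250]],26.5,m2)
for n,p in(("l",l),("r",r),("ap",ap)):
    k=np.polyfit(p[:,1],p[:,0],1); print(n,k,"x at y=25",np.polyval(k,25),"yaw",-np.pi/2-k[0])
print("end profile",[g[255:290,c].astype(int).tolist() for c in(226,255)])
print("pad bottom",E([b(525,228)],36.3,m2),"pad top",E([b(525,196)],73.3,m2))
# top view check
mt=imaging.camera_model("top"); n=lambda x,y:[205+x/4,95+y/4]
t=ray(mt,[n(36,127),n(400,102),n(42,222),n(460,192)],42)[:,:2]; print("top rail edges",t.round(1).tolist())
t=ray(mt,[n(138,487),n(272,471)],36)[:,:2]; print("top tube pts (band, collar)",t.round(1).tolist())
s=imaging.camera_model("side")
E
```

```text
body edges [[454.6, 49.4], [416.4, 45.2], [445.1, 150.1], [404.8, 145.6]]
width 38.380898209370436 40.52171383140409 yaw -1.466234283736873
rear,nose [423.17995572 161.99840798] [436.06861433  43.01768119] len 119.67677665158585 centre [380.15570584 103.05286221]
l [-5.31848726e-02  6.71004342e+02] x at y=25 669.6747204309866 yaw -1.517611454194604
r [-5.77470958e-02  6.08427593e+02] x at y=25 606.9839159367582 yaw -1.513049230995997
ap [-5.26884890e-02  6.40021301e+02] x at y=25 638.7040884711695 yaw -1.5181078377617956
end profile [[200, 200, 200, 200, 200, 200, 200, 200, 200, 200, 200, 199, 200, 200, 200, 200, 200, 199, 190, 152, 106, 89, 89, 88, 88, 88, 88, 87, 87, 88, 88, 88, 88, 88, 88], [200, 200, 201, 200, 200, 200, 201, 200, 200, 200, 200, 201, 201, 200, 200, 200, 200, 199, 192, 159, 115, 92, 88, 88, 88, 88, 88, 88, 89, 88, 87, 88, 88, 87, 88]]
pad bottom [[647.04264913 -92.70289043]] pad top [[642.94154745 -97.11204257]]
top rail edges [[657.8, 206.3], [668.8, -27.7], [595.2, 202.5], [608.8, -64.4]]
top tube pts (band, collar) [[424.7, 143.0], [433.2, 58.5]]
```

The measurements hold up: tube length 119.7 and width 39–40, rail width 62.7, both views agreeing within 2–3 mm. The tube centre is at about (429.3,102.5) with yaw -1.466. The rail middle is at about (637,25) with yaw -1.516, and the pad face is near s≈118. Next is the pick.

```bash
cat >> h.py <<'E'
YR=-1.516; U=np.array([np.cos(YR),np.sin(YR)]); V=np.array([-U[1],U[0]]); C=np.array([637.2,25.0])
def rp(s,n,z): return [*(C+s*U+n*V),z]
def st():
    s=bot.get_state(); d=s["tcp_pos"][:2]-C
    print("t %.1f s %.1f n %.1f z %.1f F(s,n,z) %.1f %.1f %.1f open %.3f gf %.1f"%(s["t"],d@U,d@V,s["tcp_pos"][2],s["contact_force"][:2]@U,s["contact_force"][:2]@V,s["contact_force"][2],s["opening"],s["gripper_force"])); return s
E
python3 - <<'E'
from h import *
import pickle; m1,m2=pickle.load(open("wm.pkl","rb"))
print("rail end",ray(m2,[[226,274.5],[255,274.6]],42)[:,:2].round(1).tolist(),"saddles",ray(m1,[[297,134],[294,189]],24)[:,:2].round(1).tolist())
q=-1.466; u=np.array([np.cos(q),np.sin(q)]); g=np.array([429.3,102.5])+3*u
bot.move_ptp([*g,130],[np.pi,0,q]); st()
hit=bot.movel([*g,24],max_speed=80,threshold=6); print(hit); st()
if not hit:
    bot.grip(0.0,45); st()
    bot.movel([*g,110],max_speed=80); st(); snap("wrist","pics/held.png")
E
```

```text
rail end [[651.6, 210.6], [607.9, 207.7]] saddles [[408.8, 61.4], [403.8, 127.2]]
t 4.6 s -85.9 n -201.7 z 131.2 F(s,n,z) -1.0 0.8 0.2 open 1.002 gf 0.0
False
t 6.1 s -85.8 n -202.8 z 24.4 F(s,n,z) -0.4 -0.2 -0.2 open 1.001 gf 0.0
t 6.6 s -85.8 n -202.7 z 24.4 F(s,n,z) 0.1 -0.2 6.8 open 0.450 gf 44.7
t 7.8 s -85.8 n -203.7 z 109.5 F(s,n,z) -0.4 0.2 -2.7 open 0.453 gf 45.4
```

```bash
python3 - <<'E'
from h import *
bot.move_ptp(rp(-30,0,120),[np.pi,0,YR]); st()
bot.movel(rp(-30,0,62),max_speed=60); st()
print(bot.movel(rp(-30,0,41),max_speed=8,threshold=3)); st()
bot.dwell(.3); s=st(); print(s["wrist_torque"])
snap("wrist","pics/p1.png"); m,i=snap("top","pics/top1.png")
cv2.imwrite("pics/top1c.png",cv2.resize(i[95:235,205:385],None,fx=4,fy=4,interpolation=cv2.INTER_CUBIC))
E
```

```text
t 8.7 s -30.4 n -1.8 z 118.9 F(s,n,z) -0.7 0.1 -2.6 open 0.452 gf 45.5
t 9.8 s -30.0 n 0.4 z 62.5 F(s,n,z) -0.6 0.8 -2.4 open 0.454 gf 45.5
True
t 11.7 s -30.0 n 0.7 z 45.4 F(s,n,z) 0.0 0.0 5.2 open 0.455 gf 46.0
t 12.0 s -30.0 n 0.7 z 45.4 F(s,n,z) 1.3 -0.2 5.8 open 0.449 gf 46.0
[-0.0571876  -0.00735246  0.09984269]
```

View pics/p1.png

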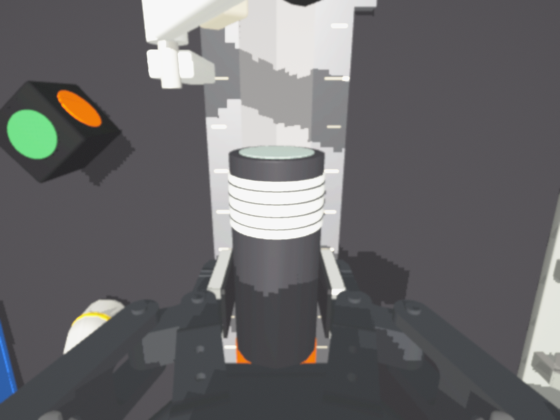

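The tube is seated centrally: it spans columns 229–325 and the rail 205–345 in the same rows, with no lateral force. I'll release it, then push from behind.

```bash
python3 - <<'E'
from h import *
bot.grip(0.8); st()
bot.movel(rp(-30,0.4,120),max_speed=80); st()
m,im=snap("wrist","pics/p2.png")
bot.grip(0.0,20)
bot.move_ptp(rp(-125,0,120),[np.pi,0,YR]); 
bot.movel(rp(-125,0,46.5),max_speed=70,threshold=8); st()
print(bot.movel(rp(-95,0,46.5),max_speed=20,threshold=6)); st()
E
```

```text
t 12.5 s -30.1 n -0.9 z 43.7 F(s,n,z) -0.6 -0.6 0.7 open 0.800 gf 0.0
t 13.6 s -30.0 n -0.1 z 119.3 F(s,n,z) -0.4 -0.6 -0.1 open 0.800 gf 0.0
t 15.9 s -125.1 n 0.5 z 47.1 F(s,n,z) 0.1 -0.3 -0.2 open 0.002 gf 0.0
False
t 17.6 s -95.1 n 0.0 z 46.5 F(s,n,z) -1.3 -0.4 -0.2 open 0.002 gf 0.7
```

View pics/p2.png

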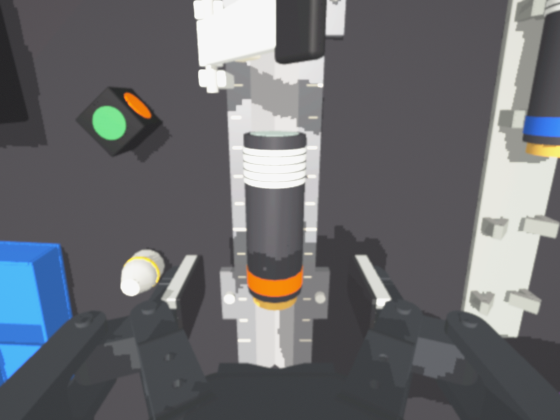

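The tube lies straight in the groove, at columns 245–305 and rows 132–305. The pusher is in contact with about 1.3 N of friction.

```bash
python3 - <<'E'
from h import *
print(bot.movel(rp(-38,0,46.5),max_speed=25,threshold=6)); st()
for k in range(4):
    s=-38+8*(k+1)
    h=bot.movel(rp(s,0,46.5),max_speed=5,threshold=5); st()
    if h: break
print(h)
E
```

```text
False
t 20.0 s -38.0 n 0.0 z 46.5 F(s,n,z) -2.0 0.9 -0.3 open -0.003 gf 0.8
t 21.8 s -30.0 n -0.0 z 46.5 F(s,n,z) -1.4 0.0 -0.4 open 0.002 gf 0.8
t 23.5 s -22.0 n -0.0 z 46.5 F(s,n,z) -1.3 0.4 -0.6 open -0.000 gf 0.8
t 25.3 s -14.0 n -0.0 z 46.5 F(s,n,z) -1.4 -0.1 -0.3 open 0.000 gf 0.8
t 26.1 s -12.1 n -0.5 z 46.0 F(s,n,z) 0.5 -0.3 0.6 open -0.001 gf 0.0
True
```

It touched at s≈-12, right where the pad was expected, and then relaxed. I'll re-apply light pressure in small steps and hold.

```bash
python3 - <<'E'
from h import *
f=lambda: np.mean([(-bot.get_state()["contact_force"][:2]@U, bot.dwell(.02))[0] for _ in range(5)])
s=-13.0
h=False
while s<-8:
    h=bot.movel(rp(s,0,46.5),max_speed=4,threshold=5); bot.dwell(.1); F=f(); print(round(s,2),h,round(F,2))
    if F>5.0: break
    s+=0.25
bot.dwell(1.0); st(); print(f())
E
```

```text
-13.0 False 0.17
-12.75 False -0.42
-12.5 False 0.04
-12.25 False 0.05
-12.0 False 0.75
-11.75 False 2.79
-11.5 False 5.18
t 30.4 s -12.0 n -0.0 z 46.5 F(s,n,z) -5.7 -0.4 0.1 open -0.004 gf 2.6
5.05670617148313
```

```bash
python3 - <<'E'
from h import *
import pickle; m1,m2=pickle.load(open("wm.pkl","rb"))
bot.movel(rp(-45,0,46.5),max_speed=40); bot.movel(rp(-45,0,190),max_speed=120); st()
m,im=snap("wrist","pics/w3.png"); mt,it=snap("top","pics/top3.png")
def tab(t,r=80,ds=0,up=5): return rp(78+ds,33-r*np.cos(t)+up*np.sin(t)*1,80+r*np.sin(t)+up*np.cos(t))
for t in np.arange(.7,1.16,.05):
    print(round(t,2),"w2",proj(m2,tab(t)).round(1)[0],"w3",proj(m,tab(t)).round(1)[0])
c=lambda i:cv2.resize(i,(800,600),interpolation=cv2.INTER_CUBIC)
cv2.imwrite("pics/w3b.png",c(im))
print("pred cheek",proj(m,rp(78,33,80)))
E
```

```text
t 32.8 s -45.0 n -0.6 z 189.1 F(s,n,z) -0.0 -0.8 -0.2 open 0.005 gf 0.0
0.7 w2 [254.3  89.5] w3 [322.8   9. ]
0.75 w2 [251.2  89.4] w3 [318.2   7.6]
0.8 w2 [248.   89.2] w3 [313.1   6.2]
0.85 w2 [244.5  89.1] w3 [307.6   4.8]
0.9 w2 [240.9  89. ] w3 [301.6   3.5]
0.95 w2 [237.2  88.9] w3 [295.3   2.3]
1.0 w2 [233.3  88.7] w3 [288.5   1.1]
1.05 w2 [229.2  88.6] w3 [ 2.813e+02 -1.000e-01]
1.1 w2 [225.1  88.5] w3 [273.8  -1.1]
1.15 w2 [220.8  88.4] w3 [266.  -2.]
pred cheek [[228.37284431  29.33014261]]
```

View pics/w3b.png

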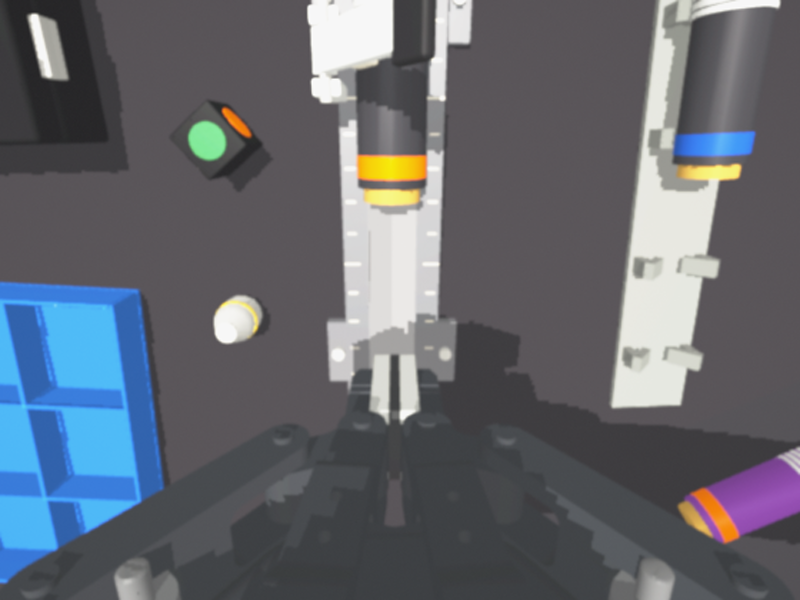

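The tube's nose is under the hold-down arm and its rear is at (392,190). The tab is at about (413,30) in the enlarged view, so θ≈1.0, and the cheeks match the predicted hinge. I'll swing it down along the arc.

```bash
python3 - <<'E'
from h import *
S=77
tip=lambda t:rp(S,33-84*np.cos(t),80+91*np.sin(t)+5*np.cos(t))
bot.movel(rp(-45,-13,200),max_speed=150)
bot.movel(rp(S,-13,200),max_speed=120); st()
print(bot.movel(tip(1.1)[:2]+[172],max_speed=60,threshold=5)); st()
for t in np.arange(1.05,.14,-.1):
    h=bot.movel(tip(t),max_speed=40,threshold=10); print(round(t,2),h,end=" "); st()
    if h: break
if not h:
    p=tip(.045); print(bot.movel([*p[:2],83],max_speed=6,threshold=5)); st()
    bot.dwell(.3); st()
E
```

```text
t 34.3 s 76.3 n -13.0 z 200.0 F(s,n,z) -0.8 0.4 0.1 open -0.001 gf 0.0
False
t 35.0 s 76.9 n -5.2 z 171.7 F(s,n,z) -0.2 -0.2 -0.5 open -0.001 gf 0.0
1.05 False t 35.4 s 77.0 n -9.1 z 161.2 F(s,n,z) -0.2 -1.0 0.0 open 0.004 gf 0.0
0.95 False t 35.7 s 77.0 n -16.2 z 156.9 F(s,n,z) 0.3 -0.7 -0.5 open -0.001 gf 0.0
0.85 False t 36.1 s 76.9 n -22.8 z 151.4 F(s,n,z) -1.1 -0.5 -0.4 open -0.002 gf 0.0
0.75 False t 36.5 s 76.9 n -28.8 z 145.3 F(s,n,z) 0.7 -0.1 0.8 open 0.001 gf 0.0
0.65 False t 36.8 s 76.9 n -34.2 z 138.7 F(s,n,z) -0.3 0.3 0.2 open 0.000 gf 0.0
0.55 False t 37.2 s 76.9 n -38.9 z 131.4 F(s,n,z) -0.3 -0.2 -0.8 open 0.002 gf 0.0
0.45 False t 37.6 s 76.9 n -42.9 z 123.7 F(s,n,z) -0.1 1.0 0.1 open 0.000 gf 0.0
0.35 False t 37.9 s 76.9 n -46.3 z 115.5 F(s,n,z) -0.4 0.1 0.5 open -0.003 gf 0.0
0.25 False t 38.3 s 76.9 n -48.7 z 107.0 F(s,n,z) -0.3 -0.0 0.2 open -0.002 gf 0.0
0.15 False t 38.7 s 76.9 n -50.4 z 98.1 F(s,n,z) -0.4 0.8 0.2 open -0.000 gf 0.0
True
t 40.3 s 77.0 n -50.7 z 88.7 F(s,n,z) 0.7 0.1 3.9 open -0.005 gf 2.0
t 40.6 s 77.0 n -50.7 z 88.7 F(s,n,z) -0.1 -0.3 5.9 open -0.000 gf 2.7
```

The arm stopped at z=88.7, which gives θ≈0.041–0.045, so it bears on the tube with a light force. I'll retreat and check.

```bash
python3 - <<'E'
from h import *
p=bot.get_state()["tcp_pos"]
bot.movel([p[0],p[1],190],max_speed=80); bot.movel(rp(-20,-60,230),max_speed=150); st()
m,im=snap("wrist"); mt,it=snap("top"); ms,si=snap("side")
f=lambda i,w,h:cv2.resize(i,(w,h),interpolation=cv2.INTER_CUBIC)
cv2.imwrite("pics/fin.png",np.hstack([f(im[:210,120:400],400,300),f(it[95:200,205:345],400,300)]))
E
```

```text
t 42.8 s -19.6 n -60.1 z 229.7 F(s,n,z) -0.2 0.2 -0.7 open 0.001 gf 0.0
```

View pics/fin.png

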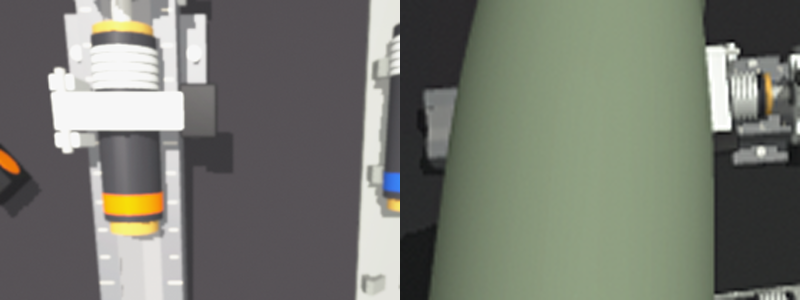

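The picture shows the arm level across the tube at (117,110) and the nose against the brass pad at (124,28). The tube lies straight and the gripper is clear. I'm handing in.

```bash
python3 -c "
from bench import bot
print(bot.sign_off())"
```

```text
the job is handed in; nothing more can be done
None
```

The orange-band tube is in the groove against the brass stop pad, held there at about 5 N for a second, and the hold-down arm is down on it; I handed the job in at about 43 s and touched nothing else on the bench.

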